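Pull the fuse carrier and hold it up for inspection

ROBOT

A 7-joint arm with a two-finger parallel gripper is mounted at the origin on the work surface; the furniture and walls round the work are solid. World frame = base frame: x ahead of the robot, y to its left, z up, the work surface at z = 0. Lengths are in m, angles in rad, forces in N, time in s.
With the tool pointing down it reaches from about 0.425 to 0.95 m from the base axis. Payload 16.7 kg.
Tool frame: the origin (TCP) lies between the finger pads; the fingertips stand 17 mm ahead of it and the grasp point (between the pads) lies 2 mm behind it; z points along the fingers, y is the line along which they close (so a half turn about z gives the same grasp; the last joint's range is limited). The gripper opens to 94 mm and grips with 3 to 60 N. Pads are 16 mm wide; open, the fingers measure 119 mm over their backs; the gripper's body (75 mm by 177 mm) begins 78 mm behind the grasp point.
Start: joints at [-1.44, 0.426, 0.074, 1.606, -0.034, 1.111, -0.067], TCP at [0.187, 0.649, 0.195] pointing down, gripper open.
Joint ranges: [-2.85, 2.85], [-0.5, 2.14], [-1.23, 1.37], [0.21, 2.46], [-1.02, 4.16], [0.16, 2.05], [-2.73, 2.73]. Speed limits (rad/s): [1.89, 1.89, 2.39, 2.39, 3.01, 3.01, 3.01].

INTERFACE

Orientations are given as a 3x3 rotation matrix whose columns are the frame's x, y, z axes.
In Python, from workcell import r gives the robot as it stands.
- The arm moves only by the shell command python3 -m crank 'ROWS' [FORCE]. ROWS is JSON, a list of rows, each a list of 7 numbers: the turn, a rotation vector about the tool's x, y, z in rad, then the shift along the tool's x, y, z in cm, then the closure in counts, from 0 (fully open) to 255 (shut). In form: [[wx, wy, wz, tx, ty, tz, fingers], ...]. A call has 1 to 8 rows; each row shifts and turns the commanded pose from where the row before left it, along the tool's axes as they then stand; what a row does not reach is not made up. A row lasts 1/12 s, in which the tool goes at most 41.7 mm and 7.16 degrees, less where a joint would pass 70% of its speed; a pose out of reach is approached as far as the arm can. A call with a gripper value outside its range is refused whole. The fingers move at their own pace and stop on an object; FORCE is the grip in N (left out, the last holds). Time passes only in rows, so rows that do not move let the fingers close. It gives the time, the measured TCP pose, the force, the opening and the grip force at its end, in the units of the state.
- r.observe(): the state, without advancing time (a new reading comes with each control period).
- r.read_camera(name): name is "scene" or "top"; returns the picture (384x512x3 uint8, red, green, blue); there is no depth.
- r.calibration(name): a dict with "vertical_fov" (degrees; the focal length in pixels is half the picture's height over the tangent of half this angle, whatever the lens; pixels are square), "cx", "cy" (the principal point, pixels), "dist" ([k1, k2, p1, p2, k3] as OpenCV has them; the pictures are not rectified), "rvec" (rotation vector, rad) and "tvec" (3), from world to camera coordinates, as OpenCV has them. Camera axes: x right, y down, z forward; pixel columns grow to the right and rows downward; lengths in m; the calibration is good to about 2 mm. A picture is of the moment at which its call begins. calibration takes no time and is no camera call.
- r.close_job(): hands the job in; it is judged then, once.
The state is a dict: "clock": time; "q": joint angles; "joint_vel": joint speeds; "tau": joint torques, N m; "tool_pos": TCP position; "tool_rot": TCP orientation; "wrist_force": force on the tool from outside, world axes, zero at the start; "wrist_torque": the same for the moment, N m; "grip_width": finger opening in m; "gripper_force": force on a finger pad.
Only numpy, scipy, OpenCV 4.12 (cv2) and the standard library are available. Lean on these libraries where they do the work, as an engineer would, in place of code of your own. Each camera call takes 0.05 s, during which the arm holds its last target. There are 200 camera calls.

TASK

Swing the red latch lever of the grey fuse box well out to the side and open the lid wide. Then pinch the two blue side catches of the orange fuse carrier together, draw it straight up out of its socket and finish while still holding it by the pinched catches, upright, still and about 15 cm above its seat, so that its fuse can be inspected. Leave the lid open, the lever swung out and everything else on the bench where it is.

Things in the scene. Friction and masses are not known exactly. Their poses are not given: they have to be found in the camera images.
- fuse_box: Grey fuse box screwed to the bench, base 136 (x) x 156 (y) mm with a 35 mm high rim, 110 mm high with its hood lid shut. Origin: centre of its underside on the bench; its x points from the handle side to the hinge side, y to its left, z up. Latch lever on its right (-y) side, lid hinge along its rear (+x) rim.
- latch_pivot (a point): Vertical pin about which the red latch lever turns, given at the height of the centre of the lever's free knob (64 mm over the bench); fixed in the box at x -8, y -92 mm.
- latch_knob (a point): Middle of the upright round knob of the red lever: 16 mm in diameter, 46 to 78 mm over the bench, 90 mm from the pivot. Lever shut: 98 mm in front (-x) of the box's centre, 92 mm to its right (-y), free on all sides. The lever is a red bar 12 mm wide, 46 to 53 mm over the bench.
- latch (a joint): Angle of the red latch lever (rad): about 0 when its bar points to the box's front (-x) and lies over a steel ear of the lid, which then cannot rise; grows as the knob swings outward, away from the box (to its -y), up to 1.7. The ear is free beyond about 0.8. Takes about 1 N at the knob and stays where it is left.
- lid_handle (a point): Centre of the black bar handle on the front of the lid: round bar 10 mm in diameter, 80 mm long, along the box's y, its centre 34 mm off the lid's front face and, with the lid shut, 86 mm over the bench and 102 mm in front of the box's centre. The feet of the handle are at the ends of the bar. Moves with the lid.
- lid_hinge (a point): Middle of the lid's hinge axis, which runs along the box's y at the rear rim, 72 mm behind the box's centre and 36 mm over the bench. The handle bar is 174 mm in front of it and 50 mm above it with the lid shut.
- lid (a joint): Angle of the grey hood lid (rad): 0 shut, grows as the front with the handle rises and swings back over the hinge, stop at 1.6. Stiff hinge: takes 2 to 4 N at the handle and stays where it is left. The lid is a hood 72 mm deep, so nothing stands round the fuse carrier above the 35 mm rim once it is open.
- carrier_grip (a point): Middle of the orange fuse carrier between its two blue catches, 62 mm above its underside; seated, 68 mm over the bench and 12 mm in front of the box's centre, axes as the box's. A blue catch plate 28 mm wide (x) stands on its +y and its -y side, ribbed between 50 and 86 mm over the bench: 46 mm over both plates when free, 32 mm with both pressed in.
- catch_left (a joint): How far the +y catch is pressed in toward the carrier (m): 0 free, 0.007 fully in. Spring: 4 N to begin, 9 N when fully in. Unpressed, its barb at the foot sits under a ledge of the socket and the carrier cannot be drawn; it is free beyond about 0.005 on both sides. A grip of 20 N holds both in and carries the carrier.
- catch_right (a joint): The same for the -y catch.
- fuse_carrier: The orange fuse carrier with its catches: upright block 42 (x) x 28 (y) x 88 mm high with a black top, 0.12 to 0.2 kg. Origin: centre of its underside (seated, 6 mm over the bench), z up along it. Beside its catch plates there is 50 mm of free room above the box's 35 mm rim once the lid is open. Draw it straight up.
- insulator_red: porcelain insulator with a red-brown painted cap, standing upright, 135 mm wide at the foot, 139 high; bystander
- paint_tin: small round paint tin, 77 mm wide, 78 high; bystander
- tumbler: dark tumbler of paint markers, 88 mm wide, 166 high; bystander
- tape: roll of masking tape lying flat, 82 mm wide, 24 high; bystander
- sander: cork sanding block lying flat, 68 x 110 mm, 30 high; bystander

How it is judged:
By the outcome, as a careful person would: the job done as asked, in the order asked, and still so for the second after the job is handed in, while the arm keeps its last pose, push and grip.
It also fails if it takes over 67 s, if anything falls off the work surface, if the arm or the gripper's body presses on something with over 40 N, if the wrist force passes 120 N, or if a joint passes its speed limit or range.

## Working session

There is one attempt and no reset: what is moved stays moved. The work goes in short steps, Python scripts to look and compute and a shell command to move; the robot and the scene stay as the last step left them, time stands still between calls to the robot, and variables do not carry over. Pictures are saved under pics/ and viewed, at most 10 in all, crops included, and the job is handed in when it is done.

```bash
mkdir -p pics; ls
python3 - <<'E'
from workcell import r
import cv2,numpy as np
s=r.observe(); print({k:np.round(v,3).tolist() for k,v in s.items()})
for n in("scene","top"):
    im=r.read_camera(n); cv2.imwrite(f"pics/{n}0.png",im[:,:,::-1]); print(n,r.calibration(n))
a=cv2.imread("pics/scene0.png");b=cv2.imread("pics/top0.png")
E
```

```text
pics
{'clock': 0.0, 'q': [-1.439, 0.427, 0.074, 1.607, -0.034, 1.111, -0.067], 'joint_vel': [0.0, 0.0, 0.001, -0.001, -0.0, 0.001, 0.001], 'tau': [-0.001, -93.584, 3.666, -45.419, -0.049, 0.021, 0.0], 'tool_pos': [0.187, 0.648, 0.195], 'tool_rot': [[-0.961, 0.277, -0.0], [0.277, 0.961, -0.001], [-0.0, -0.001, -1.0]], 'wrist_force': [0.135, -0.185, -0.485], 'wrist_torque': [-0.034, -0.037, 0.012], 'gripper_force': 0.0, 'grip_width': 0.094}
scene {'vertical_fov': 50.261427532556674, 'cx': 254.7385116000646, 'cy': 200.5557162993746, 'dist': array([-0.14066164,  0.        ,  0.        ,  0.        ,  0.        ]), 'rvec': array([ 0.95328167,  2.31064813, -1.25148443]), 'tvec': array([ 0.43291202, -0.16346438,  1.42405036])}
top {'vertical_fov': 44.3156564375628, 'cx': 247.4910795206665, 'cy': 184.09549824392923, 'dist': array([-0.12817248,  0.        ,  0.        ,  0.        ,  0.        ]), 'rvec': array([ 2.01801059, -1.87603776,  0.45514574]), 'tvec': array([-0.07285829,  0.5512096 ,  1.37450006])}
```

View pics/scene0.png

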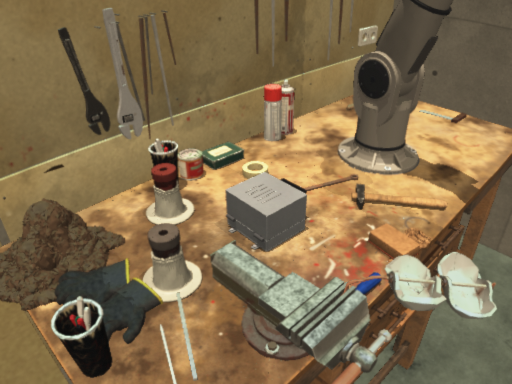

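View pics/top0.png

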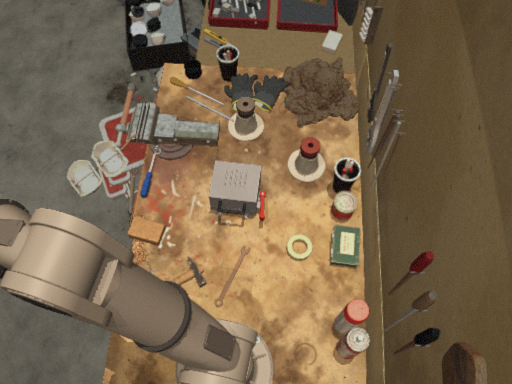

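The scene view shows the box at about (265,212), hinge side away from the robot. The top view shows the lid at about (236,187), red lever at (263,205) and handle at (231,220). I'll enlarge both.

Run:
```python
import cv2,numpy as np
a=cv2.imread("pics/top0.png")[150:240,190:290]
b=cv2.imread("pics/scene0.png")[165:255,215:315]
c=lambda x:cv2.resize(x,None,fx=5.9,fy=5.9,interpolation=cv2.INTER_CUBIC)
cv2.imwrite("pics/ca.png",c(a)); cv2.imwrite("pics/cb.png",c(b))
```

```text
(no output)
```

View pics/ca.png

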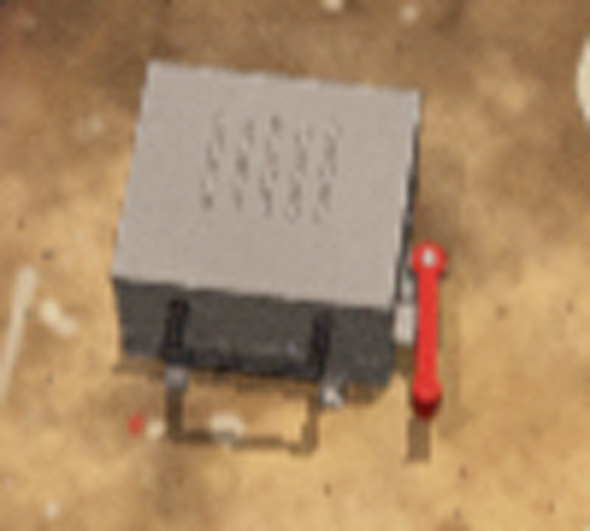

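View pics/cb.png

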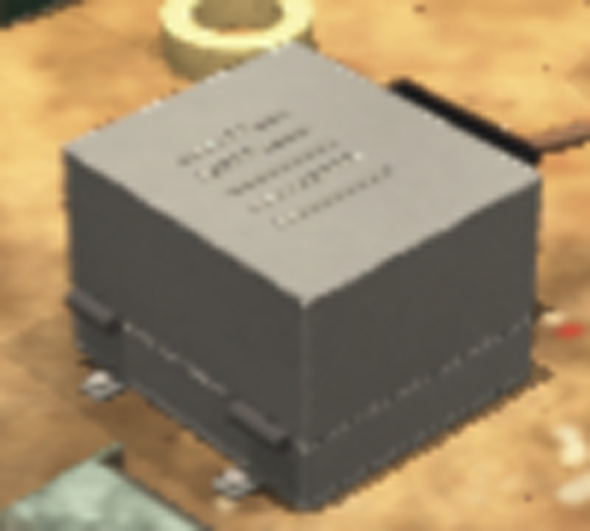

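The top crop shows lid corners RL (150,63), RR (419,92), FR (392,305) and FL (115,278). The knob is near (426,393) and the pivot near (428,257). In the scene crop the corners are FR (295,42), RR (66,150), RL (303,300) and FL (540,178).

```bash
cat > h.py <<'E'
import cv2,numpy as np
from workcell import r
from scipy.optimize import least_squares
def K(n):
    c=r.calibration(n); f=192/np.tan(np.radians(c["vertical_fov"])/2)
    return np.array([[f,0,c["cx"]],[0,f,c["cy"]],[0,0,1]]),c
def proj(n,P):
    k,c=K(n); return cv2.projectPoints(np.array(P,float).reshape(-1,3),c["rvec"],c["tvec"],k,c["dist"])[0][:,0]
def tri(pt,ps):
    M=[];U=[]
    for n,p in(("top",pt),("scene",ps)):
        k,c=K(n); M.append(np.c_[cv2.Rodrigues(c["rvec"])[0],c["tvec"]]); U.append(cv2.undistortPoints(np.array(p,float).reshape(-1,1,2),k,c["dist"])[:,0].T)
    X=cv2.triangulatePoints(M[0],M[1],*U); return (X[:3]/X[3]).T
def w2b(B,P): # box pose (x,y,yaw)->world
    c,s=np.cos(B[2]),np.sin(B[2]); P=np.array(P,float).reshape(-1,3)
    return np.c_[B[0]+c*P[:,0]-s*P[:,1],B[1]+s*P[:,0]+c*P[:,1],P[:,2]]
def crop(p,o,f): return (np.array(p,float)+.5)/f-.5+np.array(o)
E
python3 - <<'E'
from h import *
t=crop([(150,63),(419,92),(392,305),(115,278)],(190,150),5.9)
s=crop([(303,300),(66,150),(295,42),(540,178)],(215,165),5.9)
X=tri(t,s); print(X.round(4)); d=np.linalg.norm(X-np.roll(X,-1,0),axis=1); print("edges",d.round(4))
tp=crop([(428,257),(426,393)],(190,150),5.9)
L=np.array([(.068,.078,.11),(.068,-.078,.11),(-.068,-.078,.11),(-.068,.078,.11)])
def res(B): 
    return np.r_[(proj("top",w2b(B,L))-t).ravel(),(proj("scene",w2b(B,L))-s).ravel()]
for zz in (0,):
    o=least_squares(res,[.65,.05,0]);print(o.x,res(o.x).round(1))
    B=o.x
    print("lever res",proj("top",w2b(B,[(-.008,-.092,.056),(-.098,-.092,.078)]))-tp)
    print("hinge mid/handle/knob/carrier",w2b(B,[(.072,0,.036),(-.102,0,.086),(-.098,-.092,.064),(-.008,-.092,.064),(-.012,0,.068)]).round(4))
np.save("B.npy",B)
E
```

```text
[[ 0.6493  0.0837  0.1095]
 [ 0.6408 -0.0687  0.1086]
 [ 0.5069 -0.0622  0.1097]
 [ 0.5139  0.0897  0.1066]]
edges [0.1526 0.1341 0.1521 0.1356]
[ 0.57780726  0.01107278 -0.05373632] [-0.5 -0.2  0.2 -0.  -0.1  0.6 -1.3 -0.4  0.2  0.2 -1.3 -0.9 -0.5 -0.5
  0.5 -0.8]
lever res [[-0.16532555 -0.03062424]
 [-2.79615608 -1.27965042]]
hinge mid/handle/knob/carrier [[ 0.6497  0.0072  0.036 ]
 [ 0.476   0.0166  0.086 ]
 [ 0.475  -0.0755  0.064 ]
 [ 0.5649 -0.0804  0.064 ]
 [ 0.5658  0.0117  0.068 ]]
```

Box measured: lid top z ≈ 0.109 (should be 0.110), edges 153 x 135 mm and yaw ≈ -0.05. The knob sits a few mm further outward than for a lever at 0. First I go over to the knob.

```bash
cat > st.py <<'E'
import sys,numpy as np
from workcell import r
s=r.observe();p=s["tool_pos"];R=np.array(s["tool_rot"])
print(round(s["clock"],2),"p",np.round(p,4),"y",R[:,1].round(3),"z",R[:,2].round(3),"F",np.round(s["wrist_force"],1),"w",round(s["grip_width"],4),"g",round(s["gripper_force"],1))
if len(sys.argv)>3: print("tool cm",(R.T@(np.array([float(a) for a in sys.argv[1:4]])-p)*100).round(2))
E
python3 -m crank '[[0,0,-0.114,0,0,0,140],[0,0,-0.114,0,0,0,140],[0,0,0,-2.8,-2.8,0,140],[0,0,0,-2.8,-2.8,0,140],[0,0,0,-2.8,-2.8,0,140],[0,0,0,-2.8,-2.8,0,140],[0,0,0,-2.8,-2.8,0,140],[0,0,0,-2.8,-2.8,0,140]]' 10; python3 st.py 0.473 -0.083 0.15
```

```text
clock: 0.77
tool_pos: [0.3468, 0.4701, 0.1953]
tool_rot: [[-0.999, 0.053, -0.0], [0.053, 0.999, -0.0], [0.0, -0.0, -1.0]]
wrist_force: [0.5, 1.2, -0.0]
grip_width: 0.0447
gripper_force: 0.0
0.77 p [0.3468 0.4701 0.1953] y [ 0.053  0.999 -0.   ] z [-0. -0. -1.] F [ 0.5  1.2 -0. ] w 0.0447 g 0.0
tool cm [-15.52 -54.57   4.54]
```

```bash
python3 -m crank '[[0,0,0,-1.1,-3.9,0,140],[0,0,0,-1.1,-3.9,0,140],[0,0,0,-1.1,-3.9,0,140],[0,0,0,-1.1,-3.9,0,140],[0,0,0,-1.1,-3.9,0,140],[0,0,0,-1.1,-3.9,0,140],[0,0,0,-1.1,-3.9,0,140],[0,0,0,-1.1,-3.9,0,140]]' >/dev/null;  python3 -m crank '[[0,0,0,-1.1,-3.9,0,140],[0,0,0,-1.1,-3.9,0,140],[0,0,0,-1.1,-3.9,0,140],[0,0,0,-1.1,-3.9,0,140],[0,0,0,-1.1,-3.9,0,140],[0,0,0,-1.2,-3.9,0,140],[0,0,0,0,0,0,140]]' >/dev/null; python3 st.py 0.473 -0.083 0.078
python3 - <<'E'
from h import *
for n in("top","scene"): cv2.imwrite(f"pics/{n}1.png",r.read_camera(n)[:,:,::-1])
a=cv2.imread("pics/top1.png")[150:250,190:330]
b=cv2.imread("pics/scene1.png")[100:255,180:380]
c=lambda x:cv2.resize(x,(560,400) if x is a else (560,434),interpolation=cv2.INTER_CUBIC)
cv2.imwrite("pics/m1.png",c(a))
E
```

```text
2.02 p [ 0.4725 -0.0885  0.1958] y [ 0.06   0.998 -0.002] z [ 0.001 -0.002 -1.   ] F [-1.6 -0.3 -0.9] w 0.0423 g 0.0
tool cm [-1.000e-02  5.700e-01  1.178e+01]
```

View pics/m1.png

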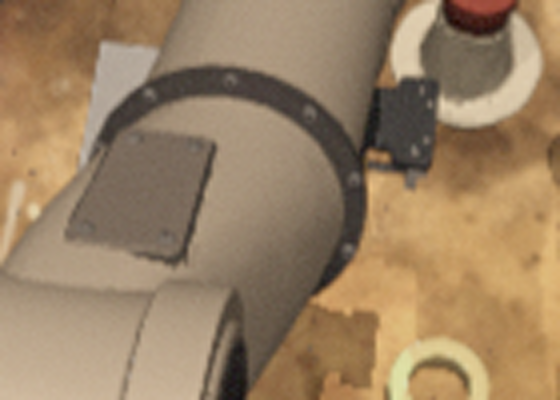

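The arm hides the box from above (only a corner at (100,90) shows). The red insulator is near, so I check its clearance before descending.

Run:
```python
from h import *
k,c=K("top");R=cv2.Rodrigues(c["rvec"])[0];C=-R.T@c["tvec"]
for nm,p,z in(("ins foot",(307,164),.005),("ins cap",(310,145),.139),("tape",(300,247),.024),("knobtop",crop([(426,393)],(190,150),5.9)[0],.078),("pivot",crop([(428,257)],(190,150),5.9)[0],.056)):
    u=cv2.undistortPoints(np.array(p,float).reshape(1,1,2),k,c["dist"]).ravel();d=R.T@np.r_[u,1]
    print(nm,(C+d*(z-C[2])/d[2]).round(3))
```

```text
ins foot [ 0.718 -0.235  0.005]
ins cap [ 0.714 -0.23   0.139]
tape [ 0.395 -0.215  0.024]
knobtop [ 0.471 -0.085  0.078]
pivot [ 0.565 -0.081  0.056]
```

```bash
python3 -m crank '[[0,0,0,0,0.2,3.5,140],[0,0,0,0,0.1,3.5,140],[0,0,0,0,0.2,2.5,140],[0,0,0,0,0,2.2,140],[0,0,0,0,0,0,140]]'; python3 st.py 0.473 -0.083 0.078
```

```text
clock: 2.53
tool_pos: [0.4696, -0.075, 0.0751]
tool_rot: [[-0.999, 0.051, -0.006], [0.051, 0.999, -0.0], [0.006, -0.001, -1.0]]
wrist_force: [-1.2, -0.1, -0.6]
grip_width: 0.0424
gripper_force: 0.0
2.53 p [ 0.4696 -0.075   0.0751] y [ 0.051  0.999 -0.001] z [-0.006 -0.    -1.   ] F [-1.2 -0.1 -0.6] w 0.0424 g 0.0
tool cm [-0.38 -0.78 -0.29]
```

```bash
python3 -m crank '[[0,0,0,-0.1,-0.8,-0.2,140],[0,0,0,0,0,0,255],[0,0,0,0,0,0,255],[0,0,0,0,0,0,255],[0,0,0,0,0,0,255],[0,0,0,0,0,0,255],[0,0,0,0,0,0,255]]' 8; python3 st.py 0.5649 -0.0804 0.078
```

```text
clock: 3.12
tool_pos: [0.4729, -0.0844, 0.0808]
tool_rot: [[-0.999, 0.053, 0.001], [0.053, 0.999, 0.0], [-0.001, 0.0, -1.0]]
wrist_force: [-0.0, -0.8, -0.4]
grip_width: 0.0061
gripper_force: 0.0
3.12 p [ 0.4729 -0.0844  0.0808] y [0.053 0.999 0.   ] z [ 0.001  0.    -1.   ] F [-0.  -0.8 -0.4] w 0.0061 g 0.0
tool cm [-9.17  0.88  0.29]
```

Fingers closed to 6 mm on nothing, so I look.

Run:
```python
from h import *
o=[]
for n,p in(("top",(190,130)),("scene",(200,120))):
    im=r.read_camera(n)[:,:,::-1]; cv2.imwrite(f"pics/{n}2.png",im)
    o.append(cv2.resize(im[p[1]:p[1]+130,p[0]:p[0]+130],(398,398),interpolation=cv2.INTER_CUBIC))
    m=cv2.inRange(cv2.cvtColor(im,cv2.COLOR_BGR2HSV),(0,190,110),(8,255,255)); ys,xs=np.nonzero(m[150:250,190:300]); print(n,len(xs),[(xs.min()+190,xs.max()+190,ys.min()+150,ys.max()+150) if len(xs) else 0])
    t=r.observe()["tool_pos"]; print(proj(n,[t]))
cv2.imwrite("pics/m2.png",np.hstack(o))
```

```text
top 26 [(np.int64(260), np.int64(263), np.int64(203), np.int64(220))]
[[261.73346923 215.37190015]]
scene 79 [(np.int64(190), np.int64(201), np.int64(162), np.int64(177))]
[[266.94964743 173.55314932]]
```

View pics/m2.png

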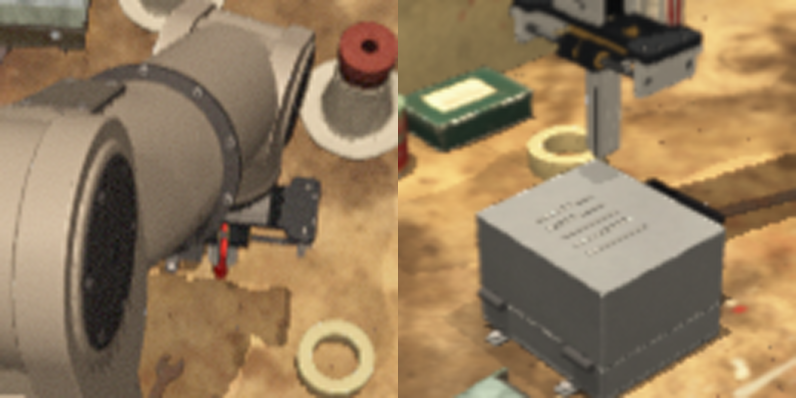

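```bash
python3 - <<'E'
from h import *
B=np.load("B.npy")
k,c=K("top");print("cam",(-cv2.Rodrigues(c["rvec"])[0].T@c["tvec"]).round(3))
f=lambda n,P:print(n,((proj("top",P)-[190,150]+.5)*5.9-.5).round(0).tolist())
for a in(0,.05,.1):
    d=np.array([-np.cos(a),-np.sin(a)]);kx,ky=np.array([-.008,-.092])+.09*d
    f(a,w2b(B,[(kx,ky,.078),(kx-.008,ky,.078),(kx-.008,ky,.046),(kx+.008,ky,.078)]))
im=cv2.imread("pics/top0.png"); print("R-G rows 200..223 col 258..267"); print((im[200:223,258:268,2].astype(int)-im[200:223,258:268,1]))
im=cv2.imread("pics/top2.png"); print((im[200:223,256:270,2].astype(int)-im[200:223,256:270,1]))
E
python3 -m crank '[[0,0,0,0,0,0,255],[0,0,0,0,0,0,255]]' 8
```

```text
cam [-0.136 -0.085  1.474]
0 [[410.0, 385.0], [408.0, 399.0], [407.0, 422.0], [411.0, 372.0]]
0.05 [[418.0, 386.0], [416.0, 400.0], [415.0, 422.0], [419.0, 373.0]]
0.1 [[426.0, 387.0], [424.0, 400.0], [423.0, 423.0], [428.0, 373.0]]
R-G rows 200..223 col 258..267
[[ 10   8  50 157 163 152  62  37  40  40]
 [ 12  11  47 156 163 147  60  38  38  38]
 [ 14  14  47 153 165 148  55  38  38  39]
 [ 17  14  51 153 163 149  51  40  41  41]
 [ 16  14  51 156 159 150  44  40  40  39]
 [ 16  12  52 155 162 150  45  39  41  42]
 [ 16  11  59 162 164 149  46  37  40  39]
 [ 15  13  67 161 162 147  47  39  37  39]
 [ 18  19  82 160 161 147  48  36  41  42]
 [ 25  25  95 160 159 144  45  38  42  45]
 [ 28  32 101 159 165 142  45  39  40  44]
 [ 24  32  98 157 167 142  45  42  44  44]
 [ 26  30 100 154 163 143  45  38  42  43]
 [ 27  34 117 161 163 140  45  38  43  43]
 [ 36  42 144 167 161 148  66  39  41  44]
 [ 38  49 158 159 162 158 110  44  38  41]
 [ 36  48 149 154 151 152 107  40  38  43]
 [ 38  37 105 141 138 134  75  38  36  41]
 [ 40  40  81  98  97  86  54  36  41  40]
 [ 38  40  71  89  
[... 1002 characters left out ...]
 18 105  80   8   8  13  26  42  43]
 [ 36  36  31  15  11  42 105  64  10  12  14  34  41  40]
 [ 38  37  37  28  29  77 110  74  23  20  29  40  41  42]
 [ 38  38  37  36  83  99 106  88  41  33  40  42  41  40]
 [ 39  40  37  38  88 105 100  83  53  36  42  40  40  41]
 [ 40  37  38  40  70 102  95  76  48  42  42  43  44  41]
 [ 39  38  40  38  57  78  79  61  44  41  42  43  41  41]
 [ 35  34  35  33  42  49  47  50  37  39  43  44  41  42]
 [ 33  37  32  32  33  33  35  32  31  35  39  39  43  43]]
clock: 3.38
tool_pos: [0.4727, -0.0846, 0.0805]
tool_rot: [[-0.999, 0.053, -0.0], [0.053, 0.999, -0.0], [0.0, -0.0, -1.0]]
wrist_force: [0.5, -0.4, 0.1]
grip_width: 0.0005
gripper_force: 0.0
```

Run:
```python
from h import *
print("tip front, tip rear",proj("top",[(.465,-.0845,.0635),(.481,-.0845,.0635),(.465,-.0845,.09)]), r.observe()["q"].round(2))
im=r.read_camera("top")[:,:,::-1].copy(); cv2.imwrite("pics/top3.png",im)
s=r.read_camera("scene")[:,:,::-1]
c=lambda a:cv2.resize(a,(395,395),interpolation=cv2.INTER_CUBIC)
cv2.imwrite("pics/m3.png",np.hstack([c(im[190:230,242:282]),c(s[140:190,240:290])]))
```

```text
tip front, tip rear [[261.46669058 219.71176636]
 [261.76129938 215.19859806]
 [261.6769442  216.46136549]] [-0.41  0.29  0.53  2.16 -0.21  0.74  1.78]
```

View pics/m3.png

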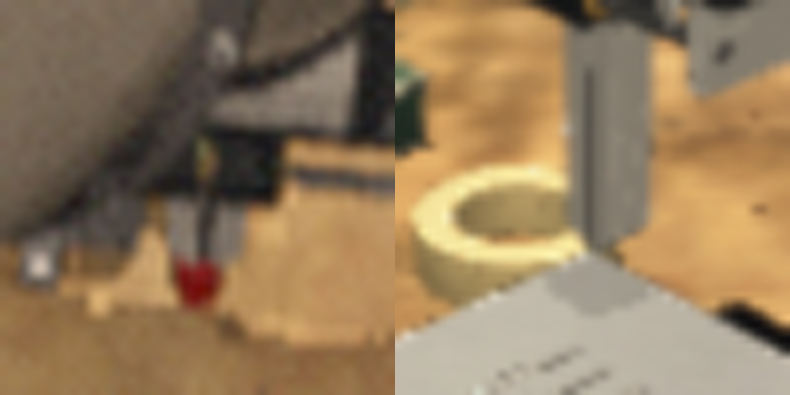

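```bash
python3 - <<'E'
from h import *
print(tri([(262,216.3)],[(267,171)]).round(3))
print(proj("scene",[(.473,-.0845,.0635),(.473,-.0845,.085)]))
print(r.observe()["tool_pos"])
E
python3 -m crank '[[0,0,0,0,0,0,140],[0,0,0,0,0,0,140],[0,0,0,0,0,0,140],[0,0,0,0,0,0,140],[0,0,0,0,0,0,140],[0,0,0,0,0,0,140],[0,0,0,0,0,0,140]]' 8
```

```text
[[ 0.468 -0.087  0.086]]
[[266.88981919 178.79369361]
 [266.89105771 172.22912496]]
[ 0.47268868 -0.0845849   0.08044482]
clock: 4.07
tool_pos: [0.4727, -0.0846, 0.0805]
tool_rot: [[-0.999, 0.053, -0.0], [0.053, 0.999, -0.0], [0.0, -0.0, -1.0]]
wrist_force: [-0.7, 0.6, -0.5]
grip_width: 0.0415
gripper_force: 0.0
```

Triangulating the closed fingertips gives z ≈ 0.086, so they were above the knob, not around it. I go lower; the fingers straddle the bar, so this is safe.

```bash
python3 -m crank '[[0,0,0,0,0,0.9,140],[0,0,0,0,0,0.9,140],[0,0,0,0,0,0,255],[0,0,0,0,0,0,255],[0,0,0,0,0,0,255],[0,0,0,0,0,0,255],[0,0,0,0,0,0,255],[0,0,0,0,0,0,255]]' 8; python3 st.py 0.5649 -0.0804 0.078
```

```text
clock: 4.73
tool_pos: [0.4728, -0.0846, 0.0626]
tool_rot: [[-0.999, 0.053, 0.0], [0.053, 0.999, -0.0], [-0.0, -0.0, -1.0]]
wrist_force: [0.1, -0.8, -0.8]
grip_width: 0.0155
gripper_force: 8.0
4.73 p [ 0.4728 -0.0846  0.0626] y [ 0.053  0.999 -0.   ] z [ 0. -0. -1.] F [ 0.1 -0.8 -0.8] w 0.0155 g 8.0
tool cm [-9.17  0.91 -1.54]
```

Gripped (15.5 mm wide, 8 N). Now I swing it out along the 90 mm arc.

```bash
python3 -m crank '[[0,0,0,-0.24,-1.42,0,255],[0,0,0,-0.47,-1.36,0,255],[0,0,0,-0.67,-1.27,0,255],[0,0,0,-0.87,-1.14,0,255],[0,0,0,-1.05,-0.99,0,255],[0,0,0,-1.18,-0.82,0,255],[0,0,0,-1.3,-0.61,0,255],[0,0,0,-1.39,-0.4,0,255]]' 8; python3 st.py 0.5649 -0.0804 0.078
```

```text
clock: 5.4
tool_pos: [0.5409, -0.1678, 0.0627]
tool_rot: [[-0.999, 0.053, 0.0], [0.053, 0.999, 0.001], [-0.0, 0.002, -1.0]]
wrist_force: [2.0, 12.6, 2.8]
grip_width: 0.0148
gripper_force: 8.0
5.4 p [ 0.5409 -0.1678  0.0627] y [0.053 0.999 0.002] z [ 0.     0.001 -1.   ] F [ 2.  12.6  2.8] w 0.0148 g 8.0
tool cm [-1.94  8.85 -1.51]
```

```bash
python3 -m crank '[[0,0,0,0,0,0,140],[0,0,0,0,0,0,140],[0,0,0,0,0,0,140],[0,0,0,0,0,-3,140],[0,0,0,0,0,-4,140],[0,0,0,0,0,-4,140],[0,0,0,0,0,-2,140],[0,0,-0.12,0,0,0,140]]' 8; python3 st.py 0.476 0.0166 0.19
python3 - <<'E'
from h import *
print(r.observe()["q"].round(2))
im=r.read_camera("top")[:,:,::-1].copy(); cv2.imwrite("pics/top4.png",im)
E
python3 -m crank '[[0,0,-0.12,0,0,0,140],[0,0,-0.12,0,0,0,140]]'; python3 -c "
from workcell import r
print(r.observe()['q'].round(2))"
```

```text
clock: 6.07
tool_pos: [0.5416, -0.169, 0.1972]
tool_rot: [[-0.998, -0.064, 0.006], [-0.064, 0.998, -0.0], [-0.006, -0.001, -1.0]]
wrist_force: [-0.2, 0.6, 0.0]
grip_width: 0.0421
gripper_force: 0.0
6.07 p [ 0.5416 -0.169   0.1972] y [-0.064  0.998 -0.001] z [ 0.006 -0.    -1.   ] F [-0.2  0.6  0. ] w 0.0421 g 0.0
tool cm [ 5.37 18.94  0.67]
[-0.27  0.27  0.56  1.88 -0.17  1.03  1.99]
clock: 6.28
tool_pos: [0.5393, -0.168, 0.1921]
tool_rot: [[-0.952, -0.305, -0.001], [-0.305, 0.952, 0.0], [0.0, 0.001, -1.0]]
wrist_force: [0.3, -0.4, -0.6]
grip_width: 0.042
gripper_force: 0.0
[-0.24  0.27  0.51  1.88 -0.15  1.03  2.22]
```

```bash
python3 -m crank '[[0,0,0.121,0,0,0,140],[0,0,0.121,0,0,0,140],[0,0,0.121,0,0,0,140],[0,0,0.121,0,0,0,140],[0,0,0.121,0,0,0,140],[0,0,0.121,0,0,0,140],[0,0,0.121,0,0,0,140],[0,0,0.121,0,0,0,140]]' >/dev/null;python3 -m crank '[[0,0,0.121,0,0,0,140],[0,0,0.121,0,0,0,140],[0,0,0.121,0,0,0,140],[0,0,0.121,0,0,0,140],[0,0,0.121,0,0,0,140],[0,0,0.121,0,0,0,140],[0,0,0.121,0,0,0,140],[0,0,0.121,0,0,0,140]]' >/dev/null; python3 st.py 0.476 0.0166 0.15; python3 -c "
from workcell import r
print(r.observe()['q'].round(2))"
```

```text
7.62 p [ 0.5392 -0.1682  0.1918] y [ 0.998 -0.066 -0.001] z [-0.001  0.    -1.   ] F [-0.1  0.5  0.5] w 0.0423 g 0.0
tool cm [18.02 -7.53  4.19]
[-0.54  0.36  0.92  1.9  -0.33  1.05  0.45]
```

```bash
python3 -m crank '[[0,0,0,3.6,-1.5,0,184],[0,0,0,3.6,-1.5,0,184],[0,0,0,3.6,-1.5,0,184],[0,0,0,3.6,-1.5,0,184],[0,0,0,3.6,-1.5,0,184],[0,0,0,0,0,0,184],[0,0,0,0,0,0,184]]' >/dev/null; python3 st.py 0.475 0.0166 0.072;  python3 - <<'E'
from h import *
B=np.load("B.npy")
f=lambda n,P:print(n,((proj("top",P)-[190,150]+.5)*5.9-.5).round(0).tolist())
f("bar",w2b(B,[(-.102,.04,.086),(-.102,-.04,.086)]))
im=cv2.imread("pics/top0.png"); g=im[205:218,217:247].mean(2).astype(int)
print(g[:,[3,8,13,18,23]])
E
```

```text
8.2 p [0.4743 0.0182 0.1919] y [ 0.999 -0.055 -0.001] z [-0.001  0.001 -1.   ] F [0.  0.  0.4] w 0.0262 g 0.0
tool cm [-0.17  0.09 11.99]
bar [[169.0, 358.0], [314.0, 375.0]]
[[ 37  71  75  71  72]
 [ 38  71  71  72  75]
 [ 40  73  78  69  76]
 [ 34  74  76  83  74]
 [ 48  58  67  87  87]
 [ 45  60  50  64  79]
 [ 52  59  44  56  62]
 [ 95  54  43  54  51]
 [126  79  63  46  52]
 [116  87  76  68  58]
 [ 92 107  79  89  84]
 [ 73 125  94 102  92]
 [ 78 123 119 119 111]]
```

Bar row ≈ 211.5 in the image agrees with the model's (366 in the crop). I descend and grip the handle.

```bash
python3 -m crank '[[0,0,0,0,0,3.5,184],[0,0,0,0,0,3.5,184],[0,0,0,0,0,2.5,184],[0,0,0,0,0,1.5,184],[0,0,0,0,0,1,184],[0,0,0,0,0,0,255],[0,0,0,0,0,0,255],[0,0,0,0,0,0,255]]' 20; python3 -m crank '[[0,0,0,0,0,0,255]]'
```

```text
clock: 8.87
tool_pos: [0.4756, 0.0152, 0.0732]
tool_rot: [[0.059, 0.998, -0.0], [0.998, -0.059, 0.0], [0.0, -0.0, -1.0]]
wrist_force: [-20.5, -1.9, 7.1]
grip_width: 0.0096
gripper_force: 10.2
clock: 8.95
tool_pos: [0.4753, 0.0152, 0.0732]
tool_rot: [[0.059, 0.998, -0.0], [0.998, -0.059, 0.0], [0.0, -0.0, -1.0]]
wrist_force: [-3.5, -4.0, -1.5]
grip_width: 0.0092
gripper_force: 20.0
```

```bash
python3 -m crank '[[0,0,0,0,0.58,-1.71,255],[0,0,0,0,0.76,-1.65,255],[0,0,0,0,0.91,-1.56,255],[0,0,0,0,1.07,-1.46,255],[0,0,0,0,1.2,-1.35,255],[0,0,0,0,1.34,-1.22,255],[0,0,0,0,1.45,-1.08,255],[0,0,0,0,1.55,-0.93,255]]' 20; python3 st.py
```

```text
clock: 9.62
tool_pos: [0.5629, 0.0104, 0.1844]
tool_rot: [[0.058, 0.998, -0.003], [0.998, -0.058, 0.002], [0.002, -0.003, -1.0]]
wrist_force: [-12.2, -0.6, 17.1]
grip_width: 0.0094
gripper_force: 20.0
9.62 p [0.5629 0.0104 0.1844] y [ 0.998 -0.058 -0.003] z [-0.003  0.002 -1.   ] F [-12.2  -0.6  17.1] w 0.0094 g 20.0
```

Still gripping the bar, so I continue the arc.

```bash
python3 -m crank '[[0,0,0,0,1.64,-0.78,255],[0,0,0,0,1.7,-0.6,255],[0,0,0,0,1.76,-0.43,255],[0,0,0,0,1.79,-0.26,255],[0,0,0,0,1.81,-0.07,255],[0,0,0,0,1.8,0.11,255],[0,0,0,0,1.79,0.28,255],[0,0,0,0,0,0,255]]' 20; python3 st.py
```

```text
clock: 10.28
tool_pos: [0.6898, 0.003, 0.2008]
tool_rot: [[0.058, 0.998, 0.003], [0.998, -0.058, -0.001], [-0.001, 0.003, -1.0]]
wrist_force: [3.0, 2.0, 4.7]
grip_width: 0.0092
gripper_force: 20.0
10.28 p [0.6898 0.003  0.2008] y [ 0.998 -0.058  0.003] z [ 0.003 -0.001 -1.   ] F [3.  2.  4.7] w 0.0092 g 20.0
```

```bash
python3 -m crank '[[0,0,0,0,0,0,184],[0,0,0,0,0,0,184],[0,0,0,0,0,0,160],[0,0,0,0,0,-3,160],[0,0,0,0,0,-4,160],[0,0,-0.12,0,0,-3,160],[0,0,-0.12,0,0,0,100],[0,0,-0.12,0,0,0,0]]' 20 >/dev/null; python3 -m crank '[[0,0,-0.12,0,0,0,0],[0,0,-0.12,0,0,0,0],[0,0,-0.12,0,0,0,0],[0,0,-0.12,0,0,0,0],[0,0,-0.12,0,0,0,0],[0,0,-0.12,0,0,0,0],[0,0,-0.12,0,0,0,0],[0,0,-0.12,0,0,0,0]]' >/dev/null;python3 -m crank '[[0,0,-0.12,0,0,0,0],[0,0,-0.13,0,0,0,0],[0,0,0,0,0,0,0]]'; python3 st.py 0.566 0.0117 0.2
```

```text
clock: 11.87
tool_pos: [0.6863, 0.0035, 0.3002]
tool_rot: [[-0.998, 0.057, 0.0], [0.057, 0.998, 0.0], [-0.0, 0.0, -1.0]]
wrist_force: [0.3, -0.2, 0.1]
grip_width: 0.0939
gripper_force: 0.0
11.87 p [0.6863 0.0035 0.3002] y [0.057 0.998 0.   ] z [ 0.  0. -1.] F [ 0.3 -0.2  0.1] w 0.0939 g 0.0
tool cm [12.07  0.13 10.01]
```

```bash
python3 -m crank '[[0,0,0,4,0.1,0,0],[0,0,0,4,0,0,0],[0,0,0,4,0,0,0],[0,0,0,0,0,3.5,0],[0,0,0,0,0,3.5,0],[0,0,0,0,0,3,0],[0,0,0,0,0,0,0]]' >/dev/null; python3 st.py 0.5658 0.0117 0.2;  python3 - <<'E'
from h import *
t=r.observe()["tool_pos"]; B=np.load("B.npy")
o=[]
for n,p in(("top",(180,110)),("scene",(210,80))):
    im=r.read_camera(n)[:,:,::-1]; cv2.imwrite(f"pics/{n}5.png",im)
    o.append(cv2.resize(im[p[1]:p[1]+130,p[0]:p[0]+100],(400,520),interpolation=cv2.INTER_CUBIC))
    print(n,((proj(n,[t-[0,0,.017],*w2b(B,[(-.012,0,.094),(-.012,0,.068)])])-p)*4).round(0).tolist())
cv2.imwrite("pics/m5.png",np.hstack(o))
E
```

```text
12.45 p [0.5639 0.0123 0.1953] y [ 0.067  0.998 -0.001] z [-0.006 -0.001 -1.   ] F [-1.2 -0.1  0.1] w 0.0938 g 0.0
tool cm [-0.19 -0.05 -0.47]
top [[214.0, 257.0], [217.0, 304.0], [218.0, 318.0]]
scene [[238.0, 343.0], [234.0, 461.0], [234.0, 495.0]]
```

View pics/m5.png

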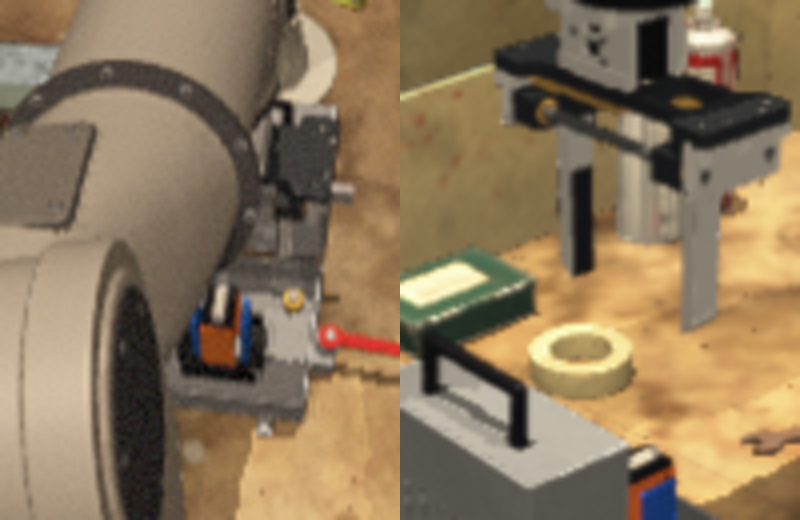

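The scene crop shows the open fingertips at (580,272) and (700,328), the carrier top near (650,460) and the lid open behind its handle. The top crop shows the carrier with both blue catches at (190,330) and (246,335), and the lever swung out at (330,337). I refit tip height and carrier position.

Run:
```python
from h import *
B=np.load("B.npy"); s=r.observe(); t=s["tool_pos"]; print(t)
y=np.array(s["tool_rot"])[:,1]
obs=np.array([(180,272),(300,328)])/4+[210,80]
P=lambda v:np.array([(v[0],v[1],v[2])-y*.053,(v[0],v[1],v[2])+y*.053])
o=least_squares(lambda v:np.r_[(proj("scene",P(v))-obs).ravel()],t); print("free fit tip",o.x.round(4),o.fun.round(2))
o=least_squares(lambda v:(proj("scene",P([t[0],t[1],v[0]]))-obs).ravel(),[.2]); print("z only",o.x,o.fun.round(2))
# carrier: model vs top crop
f=lambda P:((proj("top",w2b(B,P))-[180,110]+.5)*4-.5).round(0).tolist()
print("catch tops L,R (y+-23,z.086 front x-26):",f([(-.026,.023,.086),(-.026,-.023,.086),(.002,.023,.086),(.002,-.023,.086)]))
print("body front top corners z.094",f([(-.033,.014,.094),(-.033,-.014,.094)]))
```

```text
[0.56681062 0.01196237 0.20007295]
free fit tip [0.5569 0.0059 0.2034] [ 0.23 -0.46 -0.22  0.43]
z only [0.20922556] [-0.96 -0.56 -1.09  0.52]
catch tops L,R (y+-23,z.086 front x-26): [[189.0, 322.0], [244.0, 328.0], [194.0, 292.0], [249.0, 298.0]]
body front top corners z.094 [[198.0, 326.0], [232.0, 330.0]]
```

Tips sit about 5 mm above the reported TCP height (all three checks agree), so TCP 0.046 puts the pads over the ribs at 50–86 mm.

```bash
python3 -m crank '[[0,0,0,0,0,3.5,0],[0,0,0,0,0,3.5,0],[0,0,0,0,0,3,0],[0,0,0,0,0,2.5,0],[0,0,0,0,0,1.5,0],[0,0,0,0,0,0.7,0],[0,0,0,0,0,0.7,0],[0,0,0,0,0,0,0]]' 25; python3 -m crank '[[0,0,0,0,0,0,120],[0,0,0,0,0,0,140],[0,0,0,0,0,0,140],[0,0,0,0,0,0,140],[0,0,0,0,0,0,150],[0,0,0,0,0,0,150],[0,0,0,0,0,0,150],[0,0,0,0,0,0,150]]' 25
```

```text
clock: 13.22
tool_pos: [0.5679, 0.0122, 0.0461]
tool_rot: [[-0.998, 0.065, 0.001], [0.065, 0.998, 0.0], [-0.001, 0.0, -1.0]]
wrist_force: [-0.5, 0.5, 0.8]
grip_width: 0.0939
gripper_force: 0.0
clock: 13.88
tool_pos: [0.5672, 0.0121, 0.0457]
tool_rot: [[-0.998, 0.064, 0.0], [0.064, 0.998, 0.0], [-0.0, 0.0, -1.0]]
wrist_force: [1.0, 0.5, 1.8]
grip_width: 0.044
gripper_force: 4.4
```

```bash
python3 -m crank '[[0,0,0,0,0,0,255],[0,0,0,0,0,0,255],[0,0,0,0,0,0,255],[0,0,0,0,0,0,255],[0,0,0,0,0,0,255],[0,0,0,0,0,0,255]]' 25
```

```text
clock: 14.38
tool_pos: [0.5674, 0.0123, 0.046]
tool_rot: [[-0.998, 0.064, 0.0], [0.064, 0.998, 0.0], [-0.0, 0.0, -1.0]]
wrist_force: [-2.2, 1.3, 9.0]
grip_width: 0.0292
gripper_force: 25.0
```

```bash
python3 -m crank '[[0,0,0,0,0,-0.3,255],[0,0,0,0,0,-0.5,255],[0,0,0,0,0,-0.7,255],[0,0,0,0,0,-1,255],[0,0,0,0,0,0,255]]' 25; python3 st.py
```

```text
clock: 14.8
tool_pos: [0.5681, 0.012, 0.0726]
tool_rot: [[-0.998, 0.064, 0.002], [0.064, 0.998, 0.0], [-0.002, 0.001, -1.0]]
wrist_force: [0.8, -0.7, -0.5]
grip_width: 0.0284
gripper_force: 24.9
14.8 p [0.5681 0.012  0.0726] y [0.064 0.998 0.001] z [ 0.002  0.    -1.   ] F [ 0.8 -0.7 -0.5] w 0.0284 g 24.9
```

```bash
python3 -m crank '[[0,0,0,0,0,-1.5,255],[0,0,0,0,0,-2,255],[0,0,0,0,0,-2.5,255],[0,0,0,0,0,-2.5,255],[0,0,0,0,0,-2.2,255],[0,0,0,0,0,-1.6,255],[0,0,0,0,0,0,255],[0,0,0,0,0,0,255]]' 25
python3 - <<'E'
from h import *
o=[]
for n,p in(("top",(180,110)),("scene",(210,80))):
    im=r.read_camera(n)[:,:,::-1]; cv2.imwrite(f"pics/{n}6.png",im)
    o.append(cv2.resize(im[p[1]:p[1]+130,p[0]:p[0]+100],(400,520),interpolation=cv2.INTER_CUBIC))
cv2.imwrite("pics/m6.png",np.hstack(o))
E
```

```text
clock: 15.47
tool_pos: [0.5675, 0.0122, 0.1942]
tool_rot: [[-0.998, 0.064, 0.002], [0.064, 0.998, 0.001], [-0.002, 0.001, -1.0]]
wrist_force: [-1.2, -0.4, -1.9]
grip_width: 0.0286
gripper_force: 24.9
```

View pics/m6.png

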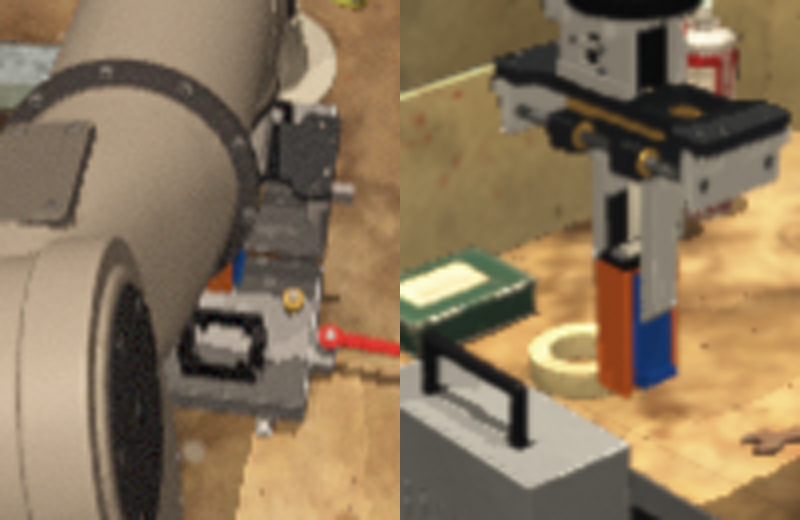

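The carrier hangs upright between the pinched catches, with its top at about (620,255) in the scene half. The socket is empty at (220,345), the lever is swung out and the lid is open. The lift is 0.148 m. I let it settle and hand in.

```bash
python3 -m crank '[[0,0,0,0,0,-0.2,255],[0,0,0,0,0,0,255],[0,0,0,0,0,0,255],[0,0,0,0,0,0,255],[0,0,0,0,0,0,255],[0,0,0,0,0,0,255]]' 25; python3 -c "
from workcell import r
print(r.close_job())"
```

```text
clock: 16.07
tool_pos: [0.5671, 0.012, 0.1954]
tool_rot: [[-0.998, 0.064, -0.0], [0.064, 0.998, -0.0], [0.0, -0.0, -1.0]]
wrist_force: [-0.5, -0.0, -0.6]
grip_width: 0.0287
gripper_force: 24.9
the job is handed in; nothing more can be done
None
```

The job is handed in at 16 s: the lever is swung out, the lid is open, and the carrier is held still and upright by its pinched catches about 15 cm above its seat (no verdict came back).

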